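# Nip a bound book in the bench press and hold it

## Task

Pick up the slim yellow book with a light grip (no more than about 50 N, a harder squeeze marks it) and slide it flat and straight, one short end first, down the middle of the nipping press bed under the portal until that end is home against the steel back fence, then let go of it. Then push the black knob down until its top is level with the tops of the two brass gauge posts beside it, never driving it well below them, and finish while still holding it there: the job ends with the knob held down on its spring. Leave the paste jar, the brass weight and the brush where they are.

Things in the scene. Friction and masses are not known exactly. Their poses are not given: they have to be found in the camera images.
- press: Fixed bench nipping press with a wooden bed 200 x 170 x 15 mm. Origin: centre of the bed's underside, on the bench; x runs along the bed from the open near edge to the back fence, y to the left, z up. A portal spans the bed at x = 45 mm (26 mm deep): posts' inner faces at y = +-47 mm, crossbar 124 mm long, 74 to 90 mm above the bench. A book fully home has its origin at x = 5, y = 0, z = 15 mm.
- fence (a point): Middle of the inner face of the steel back fence (110 mm wide, from the bed top to 37 mm above the bench), at x = 85 mm, y = 0, z = 26 mm of the press.
- gauge_left (a point): Centre of the flat top of the left brass gauge post (12 mm diameter, standing on the crossbar), at x = 45, y = 42, z = 116 mm of the press.
- gauge_right (a point): The same for the right brass gauge post, at x = 45, y = -42, z = 116 mm of the press.
- knob (a joint): Downward travel of the knob, m: 0 at rest (up), 0.030 at its stop, 0.022 when its top is level with the gauge posts. Pushing it takes about 2 N at first, about 13 N at the gauge posts with the book in place (6 N without) and about 20 N at the stop; it springs back when let go.
- knob_top (a point): Centre of the flat top of the black mushroom knob (44 mm diameter, 16 mm high) above the portal, on the upright plunger axis at x = 45 mm, y = 0 of the press; 138 mm above the bench at rest.
- platen: Steel pressing plate, 40 (x) x 56 (y) x 10 mm, on the plunger under the crossbar. Origin: centre of its underside, 56 mm above the bench (41 mm above the bed) at rest. It goes down with the knob, meets the book after 15 mm of travel, then yields on its own spring (0.6 N per mm), so knob travel sets the nipping force: about 3 N at touch, 7 N at the gauge posts.
- book: Slim rigid hardback, yellow boards, white page edges, four white stitches; 160 (x) x 60 (y) x 26 mm thick, about 0.18 kg, lying flat on the bench. Origin: centre of its underside. Either short end may go to the fence. Grip it lightly (up to about 50 N per finger) across its 60 mm width near the end away from the fence, say 45 mm from its middle, so that the gripper stays clear of the portal.
- paste_jar: Bystander: jar with a white cap, 56 mm diameter, 75 mm high. Origin: centre of its underside.
- weight: Bystander: brass binder's weight, 48 mm diameter, 49 mm high. Origin: centre of its underside.
- paste_brush: Bystander: brush lying on the bench beyond the press. Origin: centre of its underside.
There are look-alikes about, which are no part of the job. Of the things shaped like the book, the yellow one is meant.

How it is judged:
By the outcome, as a careful person would: the job done as asked, in the order asked, and still so for the second after the job is handed in, while the arm keeps its last pose, push and grip.
It also fails if it takes over 54 s, if anything falls off the work surface, if the arm or the gripper's body presses on something with over 40 N, if the wrist force passes 120 N, or if a joint passes its speed limit or range.

## Robot

A 6-joint arm with a two-finger parallel gripper is mounted at the origin on the work surface. World frame = base frame: x ahead of the robot, y to its left, z up, the work surface at z = 0. Lengths are in mm, angles in rad, forces in N, time in s.
With the tool pointing down it reaches from about 300 to 775 mm from the base axis. Payload 14.6 kg.
Tool frame: the origin (TCP) lies at the very end of the fingers, on their centre line; the grasp point (between the pads) lies 19 mm behind it; z points along the fingers, y is the line along which they close (so a half turn about z gives the same grasp; the last joint's range is limited). The gripper opens to 94 mm and grips with 3 to 60 N. Pads are 16 mm wide; open, the fingers measure 119 mm over their backs; the gripper's body (75 mm by 177 mm) begins 78 mm behind the grasp point.
Start: joints at [-1.277, 0.3, 1.521, -0, 1.321, -0.067], TCP at [194.155, -514.58, 205.446] pointing down, gripper open.
Joint ranges: [-3.03, 3.03], [-0.79, 2.21], [0.23, 2.52], [-1.04, 4.18], [0, 3.07], [-2.55, 2.55]. Speed limits (rad/s): [2.22, 2.22, 2.57, 3.14, 3.14, 3.14].

## Interface

Orientations are given as [roll, pitch, yaw] about the fixed x, y, z axes, in that order (R = Rz(yaw) Ry(pitch) Rx(roll)).
In Python, from cell import manip, camera, get_calibration gives the robot as it stands. The module is installed in compiled form; this text tells all that it offers.
- The arm moves only by the tool jog_arm, never from a script. Its argument "plan" is one flat list of numbers, 6 for each row, row after row: the shift along the world's x, y, z in m, then the turn, a rotation vector about the world's x, y, z in degrees. A call has 1 to 20 rows; each row is the pose to reach, as a shift and turn from the pose commanded when the call began; what a row does not reach only later rows make up. A row lasts 1/10 s, in which the tool goes at most 50 mm and 8.59 degrees, less where a joint would pass 70% of its speed; a pose out of reach is approached as far as the arm can. A call with a gripper value outside its range is refused whole. "claw" is the finger opening in m, from 0 to 0.094, set as the call begins (left out, the last holds). The fingers move at their own pace and stop on an object; "force" is the grip in N (left out, the last holds). Time passes only in rows, so rows that repeat a pose let the fingers close. It gives the time, the measured TCP pose, the force, the opening and the grip force at its end, in the units of the state.
- manip.read_state(): the state, without advancing time (a new reading comes with each control period).
- camera(name): name is "scene" or "top" or "wrist"; returns (picture, depth): 400x640x3 uint8, red, green, blue; 400x640 float32, mm along the optical axis (not along the pixel's ray), 0 where there is no reading.
- get_calibration(name): a dict with "fx", "fy", "cx", "cy" (pixels), "origin" and "attitude" of the camera in the world. Camera axes: x right, y down, z forward; pixel columns grow to the right and rows downward; lengths in mm; the calibration is good to about 2 mm. A picture is of the moment at which its call begins: read the wrist's pose just before it. get_calibration takes no time and is no camera call; for the wrist camera it gives the pose at the moment of the call.
- manip.sign_off(): hands the job in; it is judged then, once.
The state is a dict: "clock": time; "joints": joint angles; "qd": joint speeds; "effort": joint torques, N m; "eef_pos": TCP position; "eef_rot": TCP orientation; "wrist_force": force on the tool from outside, world axes, zero at the start; "moment": the same for the moment, N m; "finger_gap": finger opening in mm; "finger_force": force on a finger pad.
Only numpy, scipy, OpenCV 4.12 (cv2) and the standard library are available. Lean on these libraries where they do the work, as an engineer would, in place of code of your own. Each camera call takes 0.05 s, during which the arm holds its last target. There are 200 camera calls.

## Working session

There is one attempt and no reset: what is moved stays moved. The work goes in short steps, Python scripts to look and compute and a tool call to move; the robot and the scene stay as the last step left them, time stands still between calls to the robot, and variables do not carry over. Pictures are saved under pics/ and viewed, at most 10 in all, crops included, and the job is handed in when it is done.

Besides the shell and the picture viewer there is one more tool, called after "Request:" by a JSON object that holds its "api" and its "payload". jog_arm: Moves the arm, as the interface text tells. Its arguments: {"type":"object","properties":{"plan":{"type":"array"},"claw":{"type":"number"},"force":{"type":"number"}},"required":["plan"]}

```bash
mkdir -p pics; cat > h.py <<'E'
import numpy as np, cv2
from cell import manip, camera, get_calibration
from scipy.spatial.transform import Rotation as R
def cal(n):
    c=get_calibration(n); return c
def Rm(c):
    a=np.array(c["attitude"],float)
    return a if a.shape==(3,3) else R.from_euler('xyz',a).as_matrix()
def cloud(n):
    c=cal(n); im,d=camera(n)
    v,u=np.mgrid[:400,:640]
    P=np.stack([(u-c["cx"])/c["fx"]*d,(v-c["cy"])/c["fy"]*d,d],-1)
    W=P@Rm(c).T+np.array(c["origin"]); W[d==0]=np.nan
    return im,d,W
def save(im,f): cv2.imwrite(f,cv2.cvtColor(im,cv2.COLOR_RGB2BGR))
E
python3 - <<'E'
from h import *
print(manip.read_state())
for n in("top","scene"):
    print(get_calibration(n)); im,d,W=cloud(n); save(im,f"pics/{n}0.png"); np.savez(f"{n}0.npz",im=im,W=W)
E
```

```text
{'clock': 0.0, 'joints': array([-1.27663058e+00,  3.00475277e-01,  1.52158706e+00, -1.15663246e-05,
        1.32070557e+00, -6.66130176e-02]), 'qd': array([4.05622661e-04, 4.32270270e-04, 4.15154592e-04, 2.71970047e-04,
       9.23743002e-05, 2.83004707e-03]), 'effort': array([-2.01656170e-03, -5.31809127e+01, -3.52739024e+01,  7.07202265e-02,
        2.44248135e-02, -4.16735941e-05]), 'eef_pos': array([ 194.0616237 , -514.34030803,  204.88151501]), 'eef_rot': array([-3.14041927e+00, -6.70507039e-05,  3.60781590e-01]), 'wrist_force': array([ 0.3110984 , -0.57732402, -0.25134054]), 'moment': array([0.00774263, 0.02153121, 0.03245368]), 'finger_force': 0.0, 'finger_gap': 94.13147770169869}
{'fx': 403.51656068676704, 'fy': 403.51656068676704, 'cx': 313.08558245896023, 'cy': 198.00456993147372, 'origin': array([516.94212059,  33.14743945, 969.05887499]), 'attitude': array([-3.08771823,  0.04024966, -1.539974  ])}
{'fx': 366.8992016190759, 'fy': 366.8992016190759, 'cx': 323.7315905753807, 'cy': 197.88651472735646, 'origin': array([1041.04322385, -334.87442257,  708.06553984]), 'attitude': array([-2.33278289, -0.00276389,  0.89267967])}
```

View pics/top0.png

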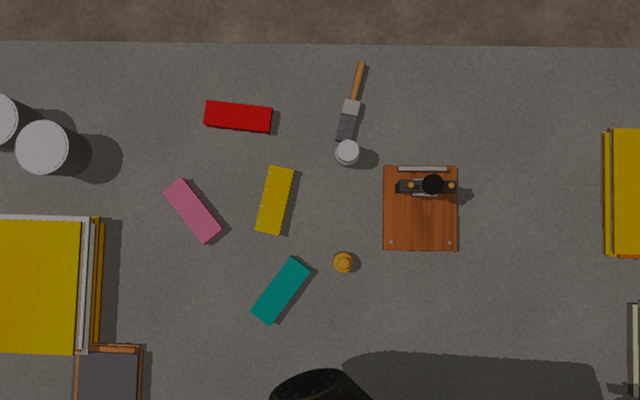

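View pics/scene0.png

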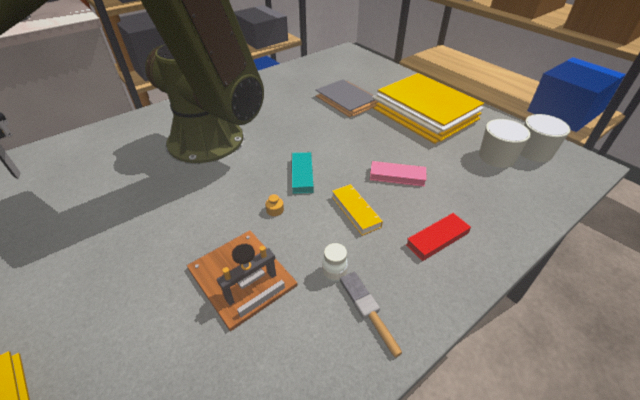

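The top view shows the yellow book at pixel (275,200) and the press bed at (420,208). The fence is near row 168, the knob at (432,184), the weight at (343,262) and the jar at (347,152). Next I'll measure the book and the press.

```bash
cat > m.py <<'E'
from h import *
def rect(P):
    (c,s,a)=cv2.minAreaRect(P[:,:2].astype(np.float32)); return np.round(c,1),np.round(s,1),round(a,2)
def hsv(im): return cv2.cvtColor(im,cv2.COLOR_RGB2HSV)
E
python3 - <<'E'
from m import *
f=np.load("top0.npz"); im,W=f["im"],f["W"]; H=hsv(im)
v,u=np.mgrid[:400,:640]
def box(a,b,c,d): return (u>=a)&(u<=b)&(v>=c)&(v<=d)
z=W[...,2]
bm=box(245,305,155,245)&(H[...,0]>20)&(H[...,0]<34)&(H[...,1]>120)&(z>18)
print("book",bm.sum(),rect(W[bm]),np.median(z[bm]),W[bm].mean(0))
bench=box(450,600,270,330); print("bench z",np.nanmedian(z[bench]))
b=box(370,475,155,260)
bed=b&(z>9)&(z<22)
print("bed",bed.sum(),rect(W[bed]),np.median(z[bed]))
fe=b&(z>28)&(z<45)&(v<175); print("fence",rect(W[fe]),np.median(z[fe]),fe.sum())
cb=b&(z>80)&(z<100); print("bar",rect(W[cb]),np.median(z[cb]),cb.sum())
g=b&(z>105)&(z<124); print("gauge",W[g].round(0).tolist())
k=b&(z>128); print("knob",rect(W[k]),W[k].mean(0),np.median(z[k]),k.sum())
for n,bb in(("jar",(325,365,135,170)),("wt",(325,360,245,280))):
    m=box(*bb)&(z>40); print(n,W[m].mean(0),rect(W[m]))
E
```

```text
book 1693 (array([559.3, 164.6]), array([ 59.5, 159.7]), 79.02) 26.19505635399082 [559.27145048 164.65401157  26.17742436]
bench z -0.33827543482266265
bed 4993 (array([ 551. , -177.9]), array([200.2, 169.4]), 0.74) 14.941427820720378
fence (array([ 640.2, -176.5]), array([  9.9, 109.5]), 1.21) 36.574383489578054 242
bar (array([ 595.9, -176.9]), array([ 26.4, 122.7]), 0.7) 89.77920773047958 381
gauge [[599.0, -132.0, 116.0], [599.0, -134.0, 114.0], [599.0, -136.0, 118.0], [600.0, -138.0, 115.0], [602.0, -217.0, 115.0], [602.0, -219.0, 115.0], [602.0, -221.0, 116.0], [597.0, -130.0, 114.0], [597.0, -132.0, 115.0], [597.0, -134.0, 116.0], [597.0, -136.0, 115.0], [597.0, -138.0, 116.0], [598.0, -141.0, 114.0], [600.0, -214.0, 112.0], [599.0, -215.0, 117.0], [599.0, -217.0, 116.0], [600.0, -219.0, 116.0], [599.0, -221.0, 117.0], [600.0, -223.0, 116.0], [595.0, -130.0, 118.0], [595.0, -132.0, 115.0], [595.0, -134.0, 115.0], [595.0, -136.0, 118.0], [595.0, -138.0, 116.0], [595.0, -141.0, 115.0], [597.0, -214.0, 114.0], [597.0, -215.0, 114.0], [597.0, -217.0, 117.0], [597.0, -219.0, 116.0]
[... 458 characters left out ...]
[591.0, -132.0, 117.0], [591.0, -135.0, 114.0], [591.0, -136.0, 119.0], [591.0, -139.0, 115.0], [594.0, -214.0, 111.0], [593.0, -214.0, 119.0], [593.0, -217.0, 116.0], [593.0, -219.0, 118.0], [593.0, -221.0, 118.0], [593.0, -223.0, 116.0], [589.0, -135.0, 110.0], [592.0, -216.0, 105.0], [592.0, -217.0, 110.0], [591.0, -217.0, 116.0], [591.0, -219.0, 116.0], [592.0, -222.0, 112.0]]
knob (array([ 595.8, -177.2]), array([42.8, 42.7]), 16.03) [ 595.42906759 -176.59918776  137.73954379] 137.9179961677678 371
jar [668.82661213  -3.40432682  70.22478036] (array([670. ,  -4.2]), array([51.1, 51.6]), 43.37)
wt [419.15241395  -1.5072347   47.46438293] (array([419.2,  -1.7]), array([25. , 24.9]), 1.45)
```

Request:
{"api": "jog_arm", "payload": {"plan": [0.321,0.688,-0.085,0,0,-31.6,0.321,0.688,-0.085,0,0,-31.6,0.321,0.688,-0.085,0,0,-31.6,0.321,0.688,-0.085,0,0,-31.6,0.321,0.688,-0.085,0,0,-31.6,0.321,0.688,-0.085,0,0,-31.6,0.321,0.688,-0.085,0,0,-31.6,0.321,0.688,-0.085,0,0,-31.6,0.321,0.688,-0.085,0,0,-31.6,0.321,0.688,-0.085,0,0,-31.6,0.321,0.688,-0.085,0,0,-31.6,0.321,0.688,-0.085,0,0,-31.6,0.321,0.688,-0.085,0,0,-31.6,0.321,0.688,-0.085,0,0,-31.6,0.321,0.688,-0.085,0,0,-31.6,0.321,0.688,-0.085,0,0,-31.6,0.321,0.688,-0.085,0,0,-31.6,0.321,0.688,-0.085,0,0,-31.6,0.321,0.688,-0.085,0,0,-31.6,0.321,0.688,-0.085,0,0,-31.6], "claw": 0.094, "force": 30}}

```text
clock: 2.1
eef_pos: [515.1, 172.5, 120.8]
eef_rot: [-3.141, -0.0, -0.192]
wrist_force: [-0.6, 0.5, 0.2]
finger_gap: 93.9
finger_force: 0.0
```

```bash
python3 - <<'E'
from m import *
print(manip.read_state()["eef_pos"])
im,d,W=cloud("wrist"); save(im,"pics/w1.png"); H=hsv(im); z=W[...,2]
m=(H[...,0]>20)&(H[...,0]<34)&(H[...,1]>120)&(z>18)&(z<34)&(abs(W[...,0]-559)<110)&(abs(W[...,1]-165)<70)
print(m.sum(),rect(W[m]),np.median(z[m]),np.nanmedian(z[(z<8)]))
v,u=np.where(m);print(u.min(),u.max(),v.min(),v.max())
E
```

```text
[515.07741687 172.45234213 120.79128692]
10775 (array([559. , 165.3]), array([ 60. , 158.8]), 78.76) 26.181876868913662 0.17011128869012282
282 350 59 229
```

View pics/w1.png

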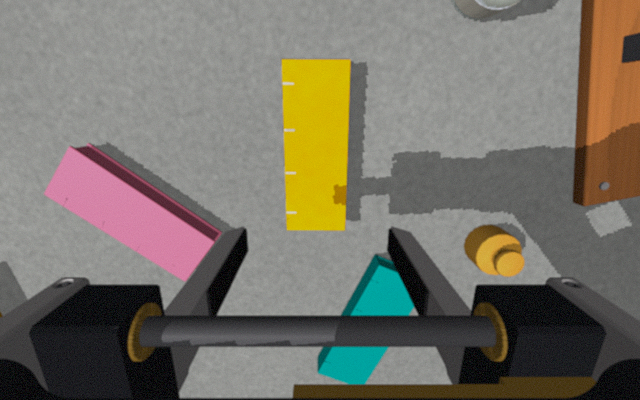

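The wrist view confirms the yellow book, pixels (282–350, 59–229), about 1 mm from the top-camera fit. The pink and teal blocks are clear of the fingers, so I'm descending.

Request:
{"api": "jog_arm", "payload": {"plan": [0,0.001,-0.03,0,0,0,0,0.001,-0.06,0,0,0,0,0.001,-0.085,0,0,0,0,0.001,-0.1,0,0,0,0,0.001,-0.108,0,0,0,0,0.001,-0.113,0,0,0,0,0.001,-0.116,0,0,0,0,0.001,-0.116,0,0,0,0,0.001,-0.116,0,0,0]}}

```text
clock: 3.05
eef_pos: [515.5, 174.5, 5.1]
eef_rot: [-3.141, -0.001, -0.191]
wrist_force: [-0.9, 0.3, -0.4]
finger_gap: 93.9
finger_force: 0.0
```

Request:
{"api": "jog_arm", "payload": {"plan": [0,0,0,0,0,0,0,0,0,0,0,0,0,0,0,0,0,0,0,0,0,0,0,0,0,0,0,0,0,0,0,0,0,0,0,0,0,0,0,0,0,0,0,0,0,0,0,0], "claw": 0.05, "force": 30}}

```text
clock: 3.85
eef_pos: [515.1, 174.4, 4.5]
eef_rot: [3.142, 0.0, -0.191]
wrist_force: [-0.0, -0.1, 0.6]
finger_gap: 59.9
finger_force: 30.0
```

Request:
{"api": "jog_arm", "payload": {"plan": [0,0,0,0,0,0,0,0,0,0,0,0,0,0,0.003,0,0,0,0,0,0.008,0,0,0,0,0,0.016,0,0,0,0,0,0.026,0,0,0,0,0,0.038,0,0,0,0,0,0.051,0,0,0,0,0,0.064,0,0,0,0,0,0.076,0,0,0,0,0,0.086,0,0,0,0,0,0.094,0,0,0,0,0,0.098,0,0,0,0,0,0.1,0,0,0], "force": 40}}

```text
clock: 5.25
eef_pos: [515.2, 174.4, 104.7]
eef_rot: [-3.142, -0.0, -0.191]
wrist_force: [-0.1, 1.1, -3.0]
finger_gap: 59.8
finger_force: 40.0
```

```bash
cat > bk.py <<'E'
from m import *
s=manip.read_state(); print(s["eef_pos"],s["eef_rot"],s["wrist_force"],s["moment"],s["finger_gap"])
im,d,W=cloud("wrist"); H=hsv(im); z=W[...,2]
p=np.array(s["eef_pos"])
m=(H[...,0]>20)&(H[...,0]<34)&(H[...,1]>120)&(abs(z-p[2]-20)<40)&(np.linalg.norm(W[...,:2]-p[:2],axis=-1)<160)
m=cv2.erode(m.astype(np.uint8),np.ones((5,5)))>0
Q=W[m]; A=np.c_[Q[:,:2]-p[:2],np.ones(len(Q))]
r=np.linalg.lstsq(A,Q[:,2],rcond=None)[0]; k=abs(Q[:,2]-A@r)<2
r=np.linalg.lstsq(A[k],Q[k,2],rcond=None)[0]
print("rect",rect(Q[k]),"slopes deg",np.degrees(r[:2]).round(2),"top z at tcp",r[2].round(2),"rel",(r[2]-p[2]).round(2),k.sum())
E
python3 bk.py
```

```text
[515.15418261 174.40768417 104.6687396 ] [-3.14156661e+00 -6.61605792e-05 -1.90759834e-01] [-0.14069517  1.10462301 -3.01918306] [0.02963773 0.11850211 0.03235067] 59.79005247987199
rect (array([559. , 165.8]), array([ 57.7, 157.3]), 78.63) slopes deg [-0.1  -0.02] top z at tcp 126.4 rel 21.73 25815
```

Request:
{"api": "jog_arm", "payload": {"plan": [-0.001,-0.003,0,0,0,0.1,-0.003,-0.011,0,0,0,0.4,-0.005,-0.023,0.002,0,0,0.8,-0.008,-0.04,0.005,0,0,1.3,-0.012,-0.06,0.008,0,0,2,-0.017,-0.082,0.01,0,0,2.7,-0.022,-0.106,0.01,0,0,3.5,-0.028,-0.131,0.01,0,0,4.3,-0.034,-0.157,0.01,0,0,5.2,-0.04,-0.183,0.01,0,0,6,-0.046,-0.209,0.01,0,0,6.9,-0.052,-0.234,0.01,0,0,7.7,-0.058,-0.258,0.01,0,0,8.5,-0.063,-0.281,0.01,0,0,9.3,-0.068,-0.302,0.01,0,0,10,-0.072,-0.32,0.01,0,0,10.6,-0.075,-0.335,0.01,0,0,11.1,-0.077,-0.346,0.01,0,0,11.4,-0.079,-0.353,0.01,0,0,11.7,-0.079,-0.353,0.01,0,0,11.7]}}

```text
clock: 7.3
eef_pos: [435.8, -179.2, 114.4]
eef_rot: [3.142, 0.0, 0.013]
wrist_force: [0.4, -0.5, -2.6]
finger_gap: 59.4
finger_force: 40.0
```

```bash
python3 bk.py; python3 - <<'E'
from m import *
im,d,W=cloud("wrist"); save(im,"pics/w2.png"); z=W[...,2]
near=np.linalg.norm(W[...,:2]-[596,-177],axis=-1)<75
cb=near&(z>84)&(z<95)&(abs(W[...,0]-596)<25); print("bar",rect(W[cb]),np.median(z[cb]),cb.sum())
k=near&(z>131)&(z<145); print("knob",rect(W[k]),np.median(z[k]),k.sum())
for s in(42,-42):
    g=(np.linalg.norm(W[...,:2]-[596,-177+s],axis=-1)<12)&(z>111)&(z<121); print("g",rect(W[g]),np.median(z[g]),g.sum())
b=(abs(z-15)<4)&(abs(W[...,0]-551)<110)&(abs(W[...,1]+178)<100); print("bed",rect(W[b]),b.sum(),np.median(z[b]))
for s in(1,-1):
  e=[]
  for x in range(470,640,10):
    q=b&(abs(W[...,0]-x)<5)&(s*(W[...,1]+178)>60)
    if q.sum()>20: e.append((x,np.percentile(s*W[...,1][q],99)*s))
  e=np.array(e); print(s,len(e),np.polyfit(e[:,0]-551,e[:,1],1) if len(e)>2 else e)
E
```

```text
[ 435.80090091 -179.20130656  114.43645501] [3.14156290e+00 7.16804498e-05 1.27438986e-02] [ 0.35115068 -0.51001637 -2.57574575] [ 0.00121955  0.14093247 -0.0354322 ] 59.368225267814694
rect (array([ 480.9, -178.5]), array([157.3,  57.8]), 0.27) slopes deg [-0.11 -0.05] top z at tcp 136.18 rel 21.75 25845
bar (array([ 582. , -177.2]), array([  1.5, 122.6]), 0.69) 87.36892478164083 740
knob (array([ 540.9, -177.8]), array([39.6, 60.3]), 0.4) 135.95019567683883 9817
g (array([0., 0.]), array([0., 0.]), 0.0) nan 0
g (array([0., 0.]), array([0., 0.]), 0.0) nan 0
bed (array([ 527.5, -178. ]), array([154.8, 171. ]), 0.88) 11960 15.190617203441064
1 14 [ 1.27496330e-02 -9.33585019e+01]
-1 14 [ 1.10424861e-02 -2.62062627e+02]
  return _methods._mean(a, axis=axis, dtype=dtype,
  ret = ret.dtype.type(ret / rcount)
```

View pics/w2.png

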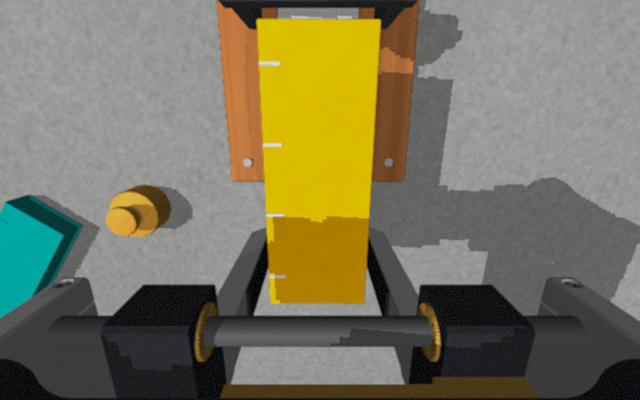

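The wrist view shows the book held level, front edge at row 20, lined up between the bed edges with the portal at the top of the frame. It needs about +0.4° to match the press, so I'll turn it while lowering to a 1 mm hover in front of the portal.

Request:
{"api": "jog_arm", "payload": {"plan": [0,0,-0.005,0,0,0.1,0,0,-0.015,0,0,0.2,0,0,-0.028,0,0,0.3,0,0,-0.043,0,0,0.4,0,0,-0.058,0,0,0.4,0,0,-0.071,0,0,0.4,0,0,-0.081,0,0,0.4,0,0,-0.087,0,0,0.4,0,0,-0.091,0,0,0.4,0,0,-0.093,0,0,0.4,0,0,-0.094,0,0,0.4,0,0,-0.094,0,0,0.4,0,0,-0.094,0,0,0.4]}}

```text
clock: 8.7
eef_pos: [436.3, -178.7, 20.7]
eef_rot: [3.141, -0.001, 0.02]
wrist_force: [1.1, -0.7, -1.6]
finger_gap: 59.8
finger_force: 40.0
```

```bash
python3 bk.py
```

```text
[ 436.32635726 -178.6609537    20.74962738] [ 3.14131611e+00 -5.32136663e-04  2.04632219e-02] [ 1.0677122  -0.66255332 -1.5997096 ] [0.05274552 0.09648058 0.00770865] 59.756494556896406
rect (array([ 481. , -177.6]), array([157.4,  58. ]), 0.8) slopes deg [-0.09 -0.04] top z at tcp 42.5 rel 21.75 26221
```

Request:
{"api": "jog_arm", "payload": {"plan": [0.002,0,0,0,0,0,0.006,0,0,0,0,0,0.011,0,0,0,0,0,0.016,0,0,0,0,0,0.021,0,0,0,0,0,0.026,0,0,0,0,0,0.031,0,0,0,0,0,0.036,0,0,0,0,0,0.041,0,0,0,0,0,0.046,0,0,0,0,0,0.051,0,0,0,0,0,0.056,0,0,0,0,0,0.06,0,0,0,0,0,0.064,0,0,0,0,0,0.067,0,0,0,0,0,0.069,0,0,0,0,0,0.07,0,0,0,0,0,0.07,0,0,0,0,0,0.07,0,0,0,0,0]}}

```text
clock: 10.65
eef_pos: [506.1, -178.6, 20.4]
eef_rot: [-3.142, 0.0, 0.02]
wrist_force: [0.8, 0.6, -1.4]
finger_gap: 59.6
finger_force: 40.0
```

Request:
{"api": "jog_arm", "payload": {"plan": [0,0,-0.0005,0,0,0,0,0,-0.001,0,0,0,0.001,0,-0.001,0,0,0,0.002,0,-0.001,0,0,0,0.003,0,-0.001,0,0,0,0.003,0,-0.001,0,0,0,0.003,0,-0.001,0,0,0]}}

```text
clock: 11.35
eef_pos: [509.3, -178.6, 19.5]
eef_rot: [3.141, -0.0, 0.02]
wrist_force: [0.8, -0.7, -1.0]
finger_gap: 59.6
finger_force: 40.0
```

Request:
{"api": "jog_arm", "payload": {"plan": [0.0005,0,0,0,0,0,0.001,0,0,0,0,0,0.0015,0,0,0,0,0,0.002,0,0,0,0,0,0.002,0,0,0,0,0]}}

```text
clock: 11.85
eef_pos: [510.4, -178.6, 19.5]
eef_rot: [-3.141, 0.002, 0.021]
wrist_force: [-8.7, -0.2, 5.1]
finger_gap: 59.9
finger_force: 40.0
```

Request:
{"api": "jog_arm", "payload": {"plan": [0,0,0,0,0,0,0,0,0,0,0,0,0,0,0,0,0,0,0,0,0,0,0,0,0,0,0,0,0,0,0,0,0,0,0,0], "claw": 0.085}}

```text
clock: 12.45
eef_pos: [511.2, -178.6, 19.4]
eef_rot: [3.142, -0.0, 0.02]
wrist_force: [-0.9, 0.1, -0.4]
finger_gap: 84.8
finger_force: 0.0
```

```bash
python3 bk.py; python3 - <<'E'
from m import *
im,d,W=cloud("wrist"); save(im,"pics/w3.png")
E
```

```text
[ 511.20530567 -178.5851769    19.4434358 ] [ 3.14156856e+00 -8.58101296e-05  2.04561576e-02] [-0.90600194  0.11941423 -0.35368142] [-0.00363546  0.03166952  0.00402348] 84.82379503151209
rect (array([ 511.4, -177.8]), array([70.2, 57.8]), 0.45) slopes deg [ 0.02 -0.07] top z at tcp 41.22 rel 21.78 7951
```

View pics/w3.png

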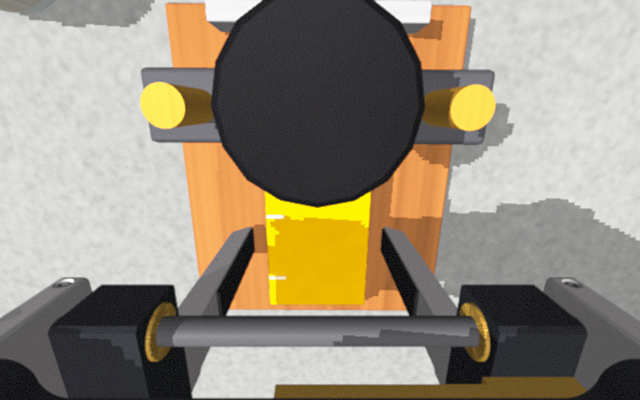

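The book is seated: its top is at 41.2 mm and its near edge at x ≈ 476, where 476 is expected for home. It sits centred between the bed edges. Now up and over the knob with the fingers closed.

Request:
{"api": "jog_arm", "payload": {"plan": [-0.002,0,0.005,0,0,0,-0.003,0,0.02,0,0,0,-0.003,0,0.045,0,0,0,-0.003,0,0.075,0,0,0,-0.003,0,0.105,0,0,0,-0.003,0,0.13,0,0,0,-0.003,0,0.145,0,0,0,-0.003,0,0.15,0,0,0,-0.003,0,0.15,0,0,0]}}

```text
clock: 13.45
eef_pos: [508.2, -178.6, 170.4]
eef_rot: [3.141, -0.001, 0.02]
wrist_force: [-0.0, 0.1, -0.6]
finger_gap: 85.2
finger_force: 0.0
```

Request:
{"api": "jog_arm", "payload": {"plan": [0,0,0,0,0,0,0.002,0,0,0,0,0,0.008,0,0,0,0,0,0.018,0,0,0,0,0,0.03,0,0,0,0,0,0.043,0.001,0,0,0,0,0.056,0.001,0,0,0,0,0.068,0.001,0,0,0,0,0.078,0.001,0,0,0,0,0.085,0.001,0,0,0,0,0.0875,0.001,0,0,0,0,0.0875,0.001,0,0,0,0,0.0875,0.001,0,0,0,0], "claw": 0.0, "force": 10}}

```text
clock: 14.75
eef_pos: [595.5, -177.6, 169.4]
eef_rot: [-3.142, 0.0, 0.02]
wrist_force: [-0.1, -0.9, 0.2]
finger_gap: 0.8
finger_force: 0.0
```

```bash
python3 - <<'E'
from m import *
print(manip.read_state()["eef_pos"])
im,d,W=cloud("scene"); save(im[150:350,130:430].repeat(2,0).repeat(2,1),"pics/s1.png"); H=hsv(im); z=W[...,2]
m=(H[...,0]>20)&(H[...,0]<34)&(H[...,1]>120)&(abs(z-41)<4)&(abs(W[...,0]-556)<120)&(abs(W[...,1]+178)<50); print("book",m.sum(),rect(W[m]))
im,d,W=cloud("top"); H=hsv(im); z=W[...,2]
m=(H[...,0]>20)&(H[...,0]<34)&(H[...,1]>120)&(abs(z-41)<4)&(abs(W[...,0]-556)<120)&(abs(W[...,1]+178)<50); print("book",m.sum(),rect(W[m]))
E
```

```text
[ 595.48650507 -177.57938705  169.37671033]
book 782 (array([ 555.4, -178.7]), array([161.2,  59.8]), 0.81)
book 713 (array([ 526.2, -173. ]), array([98.8, 47.8]), 0.34)
```

View pics/s1.png

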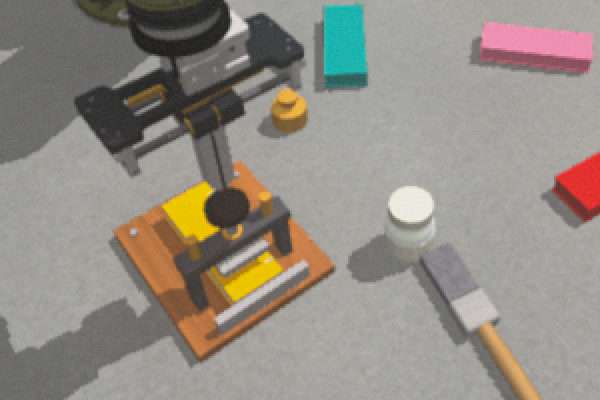

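The scene crop shows the book lying under the portal with its end at the steel fence, and the closed fingers above the knob. Pushing down.

Request:
{"api": "jog_arm", "payload": {"plan": [0,0,-0.008,0,0,0,0,0,-0.018,0,0,0,0,0,-0.025,0,0,0,0,0,-0.028,0,0,0,0,0,-0.03,0,0,0,0,0,-0.032,0,0,0,0,0,-0.034,0,0,0,0,0,-0.036,0,0,0,0,0,-0.038,0,0,0,0,0,-0.04,0,0,0,0,0,-0.042,0,0,0,0,0,-0.044,0,0,0,0,0,-0.046,0,0,0,0,0,-0.048,0,0,0,0,0,-0.05,0,0,0,0,0,-0.05,0,0,0,0,0,-0.05,0,0,0]}}

```text
clock: 16.55
eef_pos: [595.8, -177.6, 120.1]
eef_rot: [3.141, -0.001, 0.02]
wrist_force: [-4.5, 2.5, 10.0]
finger_gap: 0.6
finger_force: 5.1
```

Request:
{"api": "jog_arm", "payload": {"plan": [0,0,-0.001,0,0,0,0,0,-0.002,0,0,0,0,0,-0.003,0,0,0,0,0,-0.004,0,0,0,0,0,-0.004,0,0,0,0,0,-0.004,0,0,0]}}

```text
clock: 17.15
eef_pos: [595.8, -177.6, 116.4]
eef_rot: [3.141, -0.001, 0.02]
wrist_force: [-6.2, 1.2, 12.8]
finger_gap: 0.6
finger_force: 6.5
```

```bash
cat > kn.py <<'E'
from m import *
s=manip.read_state(); print(s["eef_pos"],s["wrist_force"])
im,d,W=cloud("top"); z=W[...,2]; r=lambda x,y:np.linalg.norm(W[...,:2]-[x,y],axis=-1)
H=hsv(im); dark=H[...,2]<60; br=H[...,1]>120
for n,m in(("L",(r(595.5,-135.4)<5)&br),("R",(r(596.5,-219.4)<5)&br),("knob",(r(596,-177.4)<20)&(r(596,-177.4)>10)&(z<122)&(z>105))):
    print("top",n,m.sum(),np.median(z[m]))
im,d,W=cloud("scene"); z=W[...,2]; r=lambda x,y:np.linalg.norm(W[...,:2]-[x,y],axis=-1)
for n,m in(("L",(r(595.5,-135.4)<6)&(z>105)),("R",(r(596.5,-219.4)<6)&(z>105)),("knob",(r(596,-177.4)<20)&(r(596,-177.4)>12)&(z<125)&(z>105))):
    print("scene",n,m.sum(),np.percentile(z[m],[50,80]) if m.any() else "")
save(cv2.resize(im[200:320,180:320],None,fx=4,fy=4),"pics/s2.png")
E
python3 kn.py
```

```text
[ 595.78741918 -177.6197441   116.41346757] [-6.16374214  1.20941885 12.77952368]
top L 11 433.5646624289931
top R 14 421.0086314414496
top knob 0 nan
scene L 69 [405.17010278 433.78232929]
scene R 136 [391.50198613 420.65503057]
scene knob 128 [116.97988668 117.71347208]
  return _methods._mean(a, axis=axis, dtype=dtype,
  ret = ret.dtype.type(ret / rcount)
```

View pics/s2.png

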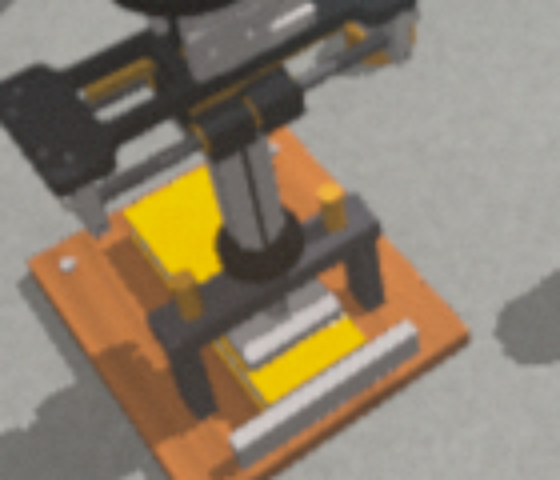

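Scene crop: the knob is level with the posts, but there's a thin strip between the book's end, around (268,405), and the fence. I'll measure that gap, and the knob against the post tops, before going on.

```bash
python3 - <<'E'
from m import *
im,d,W=cloud("scene"); z=W[...,2]; H=hsv(im)
a=np.radians(.72); c=np.array([551,-177.7]); D=W[...,:2]-c
X=D[...,0]*np.cos(a)+D[...,1]*np.sin(a); Y=-D[...,0]*np.sin(a)+D[...,1]*np.cos(a)
for y in(-20,-10,0,10,20):
    m=(abs(Y-y)<1.5)&(X>66)&(X<100)&(z<60)
    o=np.argsort(X[m]); print(y,[(round(p,1),round(q,1),int(h),int(s)) for p,q,h,s in zip(X[m][o],z[m][o],H[...,0][m][o],H[...,1][m][o])])
for s in(42,-42):
    m=(abs(X-45)<7)&(abs(Y-s)<7)&(z>112)&(z<121); print("gauge",s,m.sum(),np.percentile(z[m],[50,75,90]),X[m].mean(),Y[m].mean())
m=(np.hypot(X-45,Y)<20)&(X>55)&(z>105)&(z<125); print("knob",m.sum(),np.percentile(z[m],[50,75,90]))
E
```

```text
-20 [(np.float64(66.4), np.float64(41.7), 25, 255), (np.float64(67.9), np.float64(42.0), 25, 255), (np.float64(70.0), np.float64(42.0), 25, 255), (np.float64(70.1), np.float64(40.2), 25, 255), (np.float64(72.7), np.float64(41.0), 25, 255), (np.float64(75.6), np.float64(43.5), 25, 255), (np.float64(77.3), np.float64(43.0), 25, 255), (np.float64(77.7), np.float64(41.6), 25, 255), (np.float64(79.4), np.float64(41.2), 25, 255), (np.float64(81.9), np.float64(43.1), 25, 255), (np.float64(82.0), np.float64(36.6), 21, 177), (np.float64(82.2), np.float64(42.3), 25, 255), (np.float64(83.2), np.float64(41.8), 25, 255), (np.float64(83.9), np.float64(36.4), 12, 43), (np.float64(85.1), np.float64(36.3), 9, 14), (np.float64(86.6), np.float64(35.5), 9, 9), (np.float64(89.5), np.float64(38.2), 8, 10), (np.float64(91.0), np.float64(37.5), 13, 11), (np.float64(91.8), np.float64(23.0), 13, 16), (np.float64(92.9), np.float64(15.8), 12, 77), (np.float64(93.2), np.float64(23.1), 17, 16), (np.float64(93.4), np.float64(39.2), 17, 9), (np.float64(93.4), np.float64(20.1), 9, 16), (np.float64(93.6), np.float64(
[... 6397 characters left out ...]
5, 9), (np.float64(94.1), np.float64(18.9), 9, 41), (np.float64(94.5), np.float64(16.1), 11, 113), (np.float64(96.6), np.float64(17.4), 11, 140), (np.float64(97.4), np.float64(11.6), 13, 147), (np.float64(98.1), np.float64(16.5), 13, 152), (np.float64(98.3), np.float64(7.2), 12, 121), (np.float64(98.5), np.float64(3.9), 11, 103), (np.float64(98.7), np.float64(0.7), 12, 32), (np.float64(99.0), np.float64(12.1), 13, 142), (np.float64(99.4), np.float64(16.4), 13, 155)]
gauge 42 28 [116.46973662 117.24156709 117.96481437] 45.21975084421491 41.24560253537594
gauge -42 36 [116.91818923 117.44130948 117.77840508] 45.048238046754896 -42.69955647430987
knob 64 [116.43111864 117.3734929  117.89539162]
```

The book's end reaches X ≈ 84.5 mm and the fence starts at about 85 mm, so it's home (the strip is the inset pages). The knob reads 116.4 mm against 116.5–116.9 mm for the posts. One small trim and a short hold to settle.

Request:
{"api": "jog_arm", "payload": {"plan": [0,0,-0.0003,0,0,0,0,0,-0.0003,0,0,0,0,0,-0.0003,0,0,0,0,0,-0.0003,0,0,0,0,0,-0.0003,0,0,0,0,0,-0.0003,0,0,0,0,0,-0.0003,0,0,0,0,0,-0.0003,0,0,0]}}

```text
clock: 18.1
eef_pos: [595.8, -177.6, 116.2]
eef_rot: [3.141, -0.001, 0.021]
wrist_force: [-6.4, 1.5, 13.2]
finger_gap: 0.4
finger_force: 6.6
```

```bash
python3 -c "
from cell import manip
print(manip.sign_off())"
```

```text
the job is handed in; nothing more can be done
None
```

I handed the job in at about 18 s of the 54 s limit: the yellow book is home against the fence and released (40 N peak grip), and the knob is held at 116.2 mm against the posts' 116 mm, with about 13 N.

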